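Switch on the case tumbler at the guarded switch

TASK

Switch the case tumbler on at the small grey switch box on the bench: its switch is the one under the red guard. With the outside of the fingers lift the red guard by its front lip and, while they keep it up, push the steel toggle beneath it away from the box's front until it snaps over; then draw them out so that the guard drops fully shut over the toggle. Only push with the fingers, do not pinch or force the guard or toggle; leave the yellow and blue switches shut and off and the loose things on the bench where they are.

Things in the scene. Friction and masses are not known exactly. Their poses are not given: they have to be found in the camera images.
- switch_box: grey steel switch box fixed to the bench, 76 (x) x 204 (y) x 55 mm high. Origin: on the bench under the switches' common hinge line, midway along the box. x points level from front to rear (away from the operator), y along the row of switches, z up. Front face at x = -42 mm, rear at +34, flat top at z = 55 mm, on it three switches in a row 64 mm apart, in varying order, a lamp behind each.
- switch_red: the tumbler's switch, with red guard: black base plate 51 mm wide, 3 mm thick. Origin: on the box top, straight below the middle of the guard's hinge pin; axes parallel to the box's. Hinge pin along y at x = 0, z = 8 mm, between two steel lugs, 57 mm over their outsides, 13 mm high. Toggle pivot at x = -22 mm, z = 4 mm; its steel nut reaches z = 9 mm.
- guard_red (a joint): red guard's angle, rad: 0 shut, grows as its front rises up and back; stop at 1.75. A light spring (0.02 N m shut, 0.05 at 1 rad) always shuts it. Plastic channel 48 mm wide, 44 inside, open below: shut, its roof is 36 mm and its cheeks 4 mm above the box top; front wall at x = -42 mm, its lower edge 11 mm up, whence a flat lip 34 mm wide, 3 thick runs out to x = -58, overhanging the box's front.
- guard_red_lip (a point): middle of the underside of the red guard's front lip; moves with the guard. Shut: 11 mm above the box top, 50 mm in front of the hinge pin, 8 mm in front of the box's front face.
- toggle_red (a joint): angle of the red switch's toggle, rad: 0 off (leaning 0.32 rad to the box's front), 0.64 on (leaning 0.32 rad to the rear). It snaps: a spring drives it to the nearer end from its middle at 0.32 and keeps it there; about 4 N at 18 mm above the pivot starts it.
- toggle_red_tip (a point): round end of the red switch's steel toggle, which is 28 mm long from its pivot and 5 to 8 mm thick. Off, the tip stands 31 mm above the box top, 31 mm in front of the hinge pin; on, 13 mm in front of it.
- guard_yellow (a joint): angle of the yellow guard, rad, of the same kind; 0 shut; to be left shut
- toggle_yellow (a joint): angle of the toggle under the yellow guard, rad; 0 off; to be left off
- guard_yellow_lip (a point): middle of the underside of the yellow guard's front lip
- guard_blue (a joint): angle of the blue guard, rad, of the same kind; 0 shut; to be left shut
- toggle_blue (a joint): angle of the toggle under the blue guard, rad; 0 off; to be left off
- guard_blue_lip (a point): middle of the underside of the blue guard's front lip
- deburrer: loose grey deburring tool, 17 x 92 x 17 mm, lying in front of the box; origin under its middle, long along its y
- tape: loose roll of blue tape, 53 mm across, 18 mm high, in front of the box at the right; origin under its middle
- screwdriver: loose screwdriver with black handle, 26 x 182 x 26 mm, lying to the left of the box; origin under its middle, long along its y
- carton: loose small red and white carton, 46 x 52 x 34 mm, left of the box towards the rear; origin under its middle

How it is judged:
On the way, in this order (a step that is already met when the one before it is completed fails the run):
1. the red guard is lifted while its toggle is still off (value of joint guard_red above 0.35 rad and value of joint toggle_red below 0.2 rad), for 0.1 s.
2. the red toggle is snapped over to on under the lifted guard (value of joint toggle_red above 0.55 rad and value of joint guard_red above 0.25 rad), for 0.1 s.
3. the red guard has dropped shut with the toggle on (value of joint toggle_red above 0.55 rad and value of joint guard_red below 0.05 rad), for 0.2 s.
At the end, for the whole second after the job is handed in: The red toggle is on (over 0.55 of 0.64 rad) and its guard shut over it (under 0.05 rad); the yellow and blue guards are shut (under 0.05 rad) and their toggles off (under 0.1 rad) (all of step 3 and value of joint each of toggle_yellow, toggle_blue below 0.1 rad and value of joint each of guard_yellow, guard_blue below 0.05 rad); the robot touches nothing.
It fails at once if the yellow or blue guard was lifted (over 0.15 rad) or its toggle moved (over 0.2 rad) (value of joint any of guard_yellow, guard_blue above 0.15 rad or value of joint any of toggle_yellow, toggle_blue above 0.2 rad).
It fails at once if the red guard or its toggle was pinched or forced (over 25 N) (contact force between the fingers and guard_red above 25 N or contact force between the fingers and toggle_red above 25 N).
It fails at once if a loose thing was shoved, lifted or carried (over 20 mm) (distance of any of deburrer, tape, screwdriver, carton from where it was at the start of the episode above 0.02 m).
It also fails if it takes over 40 s, if anything falls off the work surface, if the arm or the gripper's body presses on something with over 40 N, if the wrist force passes 120 N, or if a joint passes its speed limit or range.

ROBOT

A 6-joint arm with a two-finger parallel gripper is mounted at the origin on a cart in front of the work surface, level with it; the furniture and walls round the work are solid. World frame = base frame: x ahead of the robot, y to its left, z up, the work surface at z = 0. Lengths are in m, angles in rad, forces in N, time in s.
With the tool pointing down it reaches from about 0.275 to 0.875 m from the base axis. Payload 12.5 kg.
Tool frame: the origin (TCP) lies on the centre line of the jaws, within the pads' length; the fingertips stand r.finger_overhang ahead of it and the grasp point (between the pads) lies 3 mm ahead of it (r.finger_overhang is the distance from the TCP to the fingertips, in m); z points along the fingers, y is the line along which they close (so a half turn about z gives the same grasp; the last joint's range is limited). The gripper opens to 85 mm and grips with 20 to 120 N. Pads are 22 mm wide; open, the fingers measure 114 mm over their backs; the gripper's body (76 mm by 85 mm) begins 54 mm behind the grasp point. The pads swing forward as they close: fully open they stand 13 mm farther back than shut.
Start: joints at [1.142, 0.351, 1.652, -0, 1.139, -0.085], TCP at [0.185, 0.518, 0.253] pointing down, gripper open.
Joint ranges: [-2.75, 2.75], [-0.79, 2.1], [0.01, 2.65], [-1.57, 4.71], [0.07, 3.14], [-2.87, 2.87]. Speed limits (rad/s): [2.22, 2.22, 2.79, 3.14, 3.14, 3.14].

INTERFACE

Orientations are given as a unit quaternion [x, y, z, w].
In Python, from cell import r, optics gives the robot as it stands. The module is installed in compiled form; this text tells all that it offers. Calls block until the motion is done:
- r.move_to(position, orientation): joint-space move of the TCP to a pose.
- r.move_linear(position, rot=None, vel=0.15): straight line of the TCP; rot=None keeps the orientation; vel is the mean speed in m/s.
- r.set_joints(angles): joint-space move.
- r.set_gripper(opening, squeeze=None): opening from 0.0 (shut) to 1.0 (fully open); squeeze is the grip in N (None keeps the last); returns when the fingers have stopped.
- r.sleep(seconds).
- r.inverse_kinematics(position, orientation): joint angles nearest the present ones, or None.
- optics.get_image(name): name is "scene" or "side" or "wrist"; returns a dict with "pixels" (384x512x3 uint8, red, green, blue), "depth" (384x512 float32, m along the optical axis (not along the pixel's ray), 0 where there is no reading), "fx", "fy", "cx", "cy" (pixels), "camera_from_world" (4x4, takes a point from world to camera coordinates); the wrist camera has in their place "mount" (4x4, takes a point from camera to tool coordinates, whose origin is the TCP and whose axes are the flange's). Camera axes: x right, y down, z forward; pixel columns grow to the right and rows downward; lengths in m; the calibration is good to about 2 mm. A picture is of the moment at which its call begins: read the wrist's pose just before it.
A pose or a line that the arm cannot do raises r.PlanningError and nothing moves.
- r.hand_in(): hands the job in; it is judged then, once.
Readings, each from a call of its own:
- r.current_t(): time.
- r.current_q(): joint angles.
- r.current_qvel(): joint speeds.
- r.current_effort(): joint torques, N m.
- r.current_tool_pos(): TCP position.
- r.current_ee_rot(): TCP orientation.
- r.current_contact_force(): force on the tool from outside, world axes, zero at the start.
- r.current_torque(): the same for the moment, N m.
- r.current_opening(): opening from 0.0 (shut) to 1.0 (fully open).
- r.current_finger_force(): force on a finger pad.
Only numpy, scipy, OpenCV 4.12 (cv2) and the standard library are available. Lean on these libraries where they do the work, as an engineer would, in place of code of your own. Each camera call takes 0.05 s, during which the arm holds its last target. There are 200 camera calls.

## Working session

There is one attempt and no reset: what is moved stays moved. The work goes in short steps, each a Python script; the robot and the scene stay as the last script left them, time stands still between calls to the robot, and variables do not carry over. Pictures are saved under pics/ and viewed, at most 10 in all, crops included, and the job is handed in when it is done.

```bash
mkdir -p pics; python3 - <<'E'
from cell import r, optics
import cv2,numpy as np
a=[optics.get_image(n) for n in("scene","side")]
for n,d in zip(("scene","side"),a):
    np.savez(n,**d); print(n,d["fx"],d["cx"],d["cy"],np.linalg.inv(d["camera_from_world"]).round(3).tolist())
cv2.imwrite("pics/a.png",cv2.resize(np.hstack([d["pixels"][:,:,::-1] for d in a]),(800,300)))
cv2.imwrite("pics/b.png",a[0]["pixels"][:,:,::-1])
print(r.finger_overhang,r.current_t(),r.current_tool_pos(),r.current_ee_rot())
w=optics.get_image("wrist");print(w["mount"],w["fx"])
E
```

```text
scene 386.5974775393732 254.7283177248974 194.24374653818228 [[0.652, -0.46, 0.603, -0.117], [-0.759, -0.397, 0.516, -0.516], [0.002, -0.794, -0.608, 0.643], [0.0, 0.0, 0.0, 1.0]]
side 347.62371877726383 257.13822121015295 185.63433178250483 [[0.999, -0.016, -0.029, 0.471], [0.019, -0.444, 0.896, -0.832], [-0.027, -0.896, -0.444, 0.489], [0.0, 0.0, 0.0, 1.0]]
0.022 0.1 [0.18525088 0.51757794 0.2528058 ] [ 1.71040407e-01  9.85263874e-01 -5.13750972e-04 -1.18961797e-04]
[[-1.79730540e-03 -9.45993914e-01 -3.24179400e-01  8.32674948e-02]
 [ 9.99997962e-01 -1.99828224e-03  2.87066662e-04 -5.03381951e-05]
 [-9.19365254e-04 -3.24178224e-01  9.45995578e-01 -1.21588498e-01]
 [ 0.00000000e+00  0.00000000e+00  0.00000000e+00  1.00000000e+00]] 292.3146638931413
```

View pics/b.png

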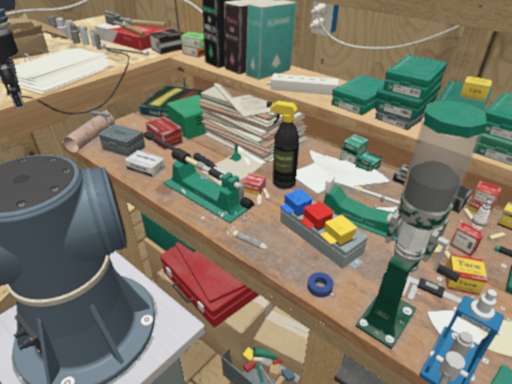

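View pics/a.png

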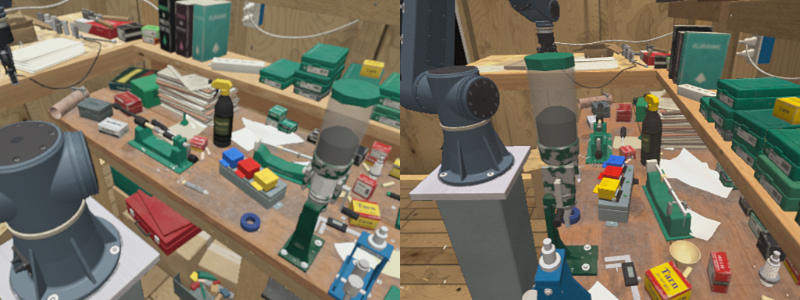

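The scene view shows the box at about (322,232), with blue (297,203), red (317,215) and yellow (341,229) guards, so red is in the middle. The tape is at (320,284) and the deburrer at about (250,240). Next I'll measure these with the depth image.

```bash
cat > h.py <<'E'
import numpy as np, cv2
def cloud(d,T=None):
    v,u=np.mgrid[:384,:512]; z=d["depth"]
    P=np.stack([(u-d["cx"])/d["fx"]*z,(v-d["cy"])/d["fy"]*z,z],-1)
    T=np.linalg.inv(d["camera_from_world"]) if T is None else T
    return P@T[:3,:3].T+T[:3,3]
def masks(d):
    h=cv2.cvtColor(d["pixels"],cv2.COLOR_RGB2HSV).astype(int); H,S,V=h[...,0],h[...,1],h[...,2]
    s=(S>150)&(V>90)
    return dict(red=s&((H<6)|(H>174)),yellow=s&(H>20)&(H<32),blue=s&(H>105)&(H<125))
E
python3 - <<'E'
from h import *
for n in("scene","side"):
    d=np.load(n+".npz"); W=cloud(d); ok=(d["depth"]>0)
    box=ok&(W[...,0]>.35)&(W[...,0]<.75)&(W[...,1]>-.3)&(W[...,1]<.2)&(W[...,2]>.06)&(W[...,2]<.11)
    for c,m in masks(d).items():
        k=(m&box).astype(np.uint8); _,l,st,_=cv2.connectedComponentsWithStats(k)
        for i in range(1,len(st)):
            if st[i,4]<60: continue
            p=W[l==i]; t=p[p[:,2]>np.percentile(p[:,2],95)-.006]
            print(n,c,st[i],p.min(0).round(3),p.max(0).round(3),"roof",t.mean(0).round(4),t.min(0).round(3),t.max(0).round(3))
    g=ok&(W[...,2]>.012)&(W[...,0]>.3)&(W[...,0]<.7)&(W[...,1]>-.3)&(W[...,1]<.2)
    k=(ok&(abs(W[...,2]-.055)<.004)&(W[...,0]>.4)&(W[...,0]<.65)&(W[...,1]>-.25)&(W[...,1]<.1)).astype(np.uint8)
    _,l,st,_=cv2.connectedComponentsWithStats(k)
    for i in range(1,len(st)):
        if st[i,4]>40: p=W[l==i];print(n,"z55",st[i],p.min(0).round(3),p.max(0).round(3))
E
```

```text
scene red [300 201  33  28 554] [ 0.439 -0.22   0.06 ] [ 0.51  -0.164  0.093] roof [ 0.4786 -0.1928  0.0899] [ 0.452 -0.219  0.086] [ 0.51  -0.164  0.093]
scene yellow [321 216  35  29 652] [ 0.429 -0.283  0.06 ] [ 0.496 -0.215  0.093] roof [ 0.4674 -0.2555  0.09  ] [ 0.443 -0.283  0.086] [ 0.496 -0.225  0.093]
scene blue [281 189  31  26 467] [ 0.449 -0.157  0.06 ] [ 0.52  -0.103  0.093] roof [ 0.4889 -0.1309  0.0897] [ 0.463 -0.157  0.085] [ 0.52  -0.103  0.093]
scene z55 [273 167  24   9  61] [ 0.579 -0.031  0.051] [0.627 0.023 0.059]
scene z55 [325 187  17  12  77] [ 0.58  -0.176  0.051] [ 0.631 -0.148  0.059]
scene z55 [219 191  19  10  51] [0.408 0.02  0.051] [0.444 0.052 0.059]
scene z55 [239 196  14  10  77] [ 0.422 -0.03   0.051] [0.446 0.003 0.059]
scene z55 [291 212  12   7  44] [ 0.464 -0.156  0.051] [ 0.482 -0.127  0.059]
scene z55 [312 226  13   9  56] [ 0.453 -0.22   0.051] [ 0.476 -0.193  0.059]
side red [253 212  32  18 366] [ 0.438 -0.219  0.065] [ 0.507 -0.162  0.094] roof [ 0.4799 -0.1937  0.0916] [ 0.452 -0.219  0.087] [ 0.507 -0.162  0.094]
side yellow [247 227  35  29 640] [ 0.428 -0.282  0.06 ] [ 0.498 -0.204  0.094] roof [ 0.4696 -0.2561  0.0916] [ 0.443 -0.282  0.087] [ 0.497 -0.225  0.094]
side blue [259 198  29  16 275] [ 0.451 -0.157  0.067] [ 0.517 -0.1    0.094] roof [ 0.4907 -0.1312  0.0918] [ 0.465 -0.157  0.087] [ 0.517 -0.1    0.094]
side z55 [250 192   9   8  45] [ 0.424 -0.03   0.051] [0.446 0.001 0.059]
side z55 [309 192  25   7  65] [ 0.582 -0.031  0.051] [ 0.646 -0.003  0.059]
side z55 [278 211  22  40 449] [ 0.491 -0.25   0.051] [ 0.547 -0.1    0.059]
side z55 [316 221  18   9  83] [ 0.581 -0.174  0.051] [ 0.618 -0.15   0.059]
```

```bash
cat >> h.py <<'E'
from scipy.spatial.transform import Rotation as R
def pose(yaw,tilt=np.radians(35),s=1):
    "tool aims along the box's x, tilted down; s=1: tool x on the upper side"
    B=R.from_euler('z',yaw).as_matrix(); c,k=np.cos(tilt),np.sin(tilt)
    z=B@[c,0,-k]; x=s*(B@[k,0,c]); return R.from_matrix(np.c_[x,np.cross(z,x),z])
E
python3 - <<'E'
from h import *
from cell import r,optics
yaw=-.169; B=R.from_euler('z',yaw).as_matrix(); H=np.array([.499,-.197,.055])
for s in(1,-1):
    for t in (25,35,45):
        Q=pose(yaw,np.radians(t),s); z=Q.as_matrix()[:,2]
        for n,tip in dict(push=[-.026,0,.017],start=[-.056,0,-.02],look=[-.13,0,.10]).items():
            q=r.inverse_kinematics(H+B@tip-.022*z,Q.as_quat()); print(s,t,n,None if q is None else np.round(q,2))
E
```

```text
1 25 push [-0.74  0.73  2.43  2.58  1.15 -1.58]
1 25 start [-0.8   0.88  2.46  2.55  1.3  -1.69]
1 25 look None
1 35 push [-0.7   0.59  2.39  2.55  0.83 -1.47]
1 35 start [-0.75  0.72  2.44  2.57  0.98 -1.59]
1 35 look [-0.95  0.21  2.6   2.14  0.75 -1.24]
1 45 push [-0.65  0.49  2.33  2.43  0.52 -1.28]
1 45 start [-0.7   0.6   2.39  2.52  0.66 -1.45]
1 45 look [-0.86  0.1   2.52  1.85  0.49 -0.84]
-1 25 push [-0.74  0.73  2.43  2.58  1.15  1.56]
-1 25 start [-0.8   0.88  2.46  2.55  1.3   1.45]
-1 25 look None
-1 35 push [-0.7   0.59  2.39  2.55  0.83  1.68]
-1 35 start [-0.75  0.72  2.44  2.57  0.98  1.55]
-1 35 look [-0.95  0.21  2.6   2.14  0.75  1.9 ]
-1 45 push [-0.65  0.49  2.33  2.43  0.52  1.86]
-1 45 start [-0.7   0.6   2.39  2.52  0.66  1.69]
-1 45 look [-0.86  0.1   2.52  1.85  0.49  2.3 ]
```

```bash
python3 - <<'E'
from h import *
from cell import r,optics
yaw=-.169; B=R.from_euler('z',yaw).as_matrix(); H=np.array([.499,-.197,.055])
dn=r.current_ee_rot()
r.move_to([.16,.42,.36],dn)
Q=pose(yaw,np.radians(45)); z=Q.as_matrix()[:,2]
for p in ([-.13,0,.22],[-.13,0,.10]):
    r.move_to(H+B@p-.022*z,Q.as_quat())
r.set_gripper(0.0,20)
T=np.eye(4);T[:3,:3]=R.from_quat(r.current_ee_rot()).as_matrix();T[:3,3]=r.current_tool_pos()
d=optics.get_image("wrist"); T=T@d["mount"]; np.savez("w1",T=T,**d)
cv2.imwrite("pics/w1.png",d["pixels"][:,:,::-1]); print(r.current_t(),r.current_q())
W=cloud(d,T); m=masks(d)
for c in m:
    k=(m[c]&(W[...,2]>.05)&(W[...,2]<.1)).astype(np.uint8); _,l,st,_=cv2.connectedComponentsWithStats(k)
    i=1+st[1:,4].argmax(); p=(W[l==i]-[0,0,.055])@B; t=p[abs(p[:,2]-.036)<.002]; f=p[abs(p[:,2]-.014)<.0025]
    print(c,st[i],p[:,2].max(),"roof",np.percentile(t,[1,50,99],axis=0).round(4).tolist(),"lip",len(f),np.percentile(f,[1,50,99],axis=0).round(4).tolist() if len(f) else 0)
E
```

```text
4.9 [-0.85607525  0.1035164   2.52318654  1.84792495  0.48506975 -0.83683713]
red [ 219  126   58   74 3380] 0.039396959268729936 roof [[0.4812, -0.1298, 0.0349], [0.5038, -0.1063, 0.037], [0.5288, -0.0816, 0.0379]] lip 601 [[0.4648, -0.1241, 0.0135], [0.4746, -0.1024, 0.0152], [0.4848, -0.0841, 0.0165]]
yellow [ 288  126   57   74 3507] 0.0390331359293046 roof [[0.4814, -0.1936, 0.0348], [0.5036, -0.1695, 0.0369], [0.5287, -0.1451, 0.0379]] lip 621 [[0.4646, -0.1868, 0.0125], [0.4748, -0.1655, 0.0151], [0.5206, -0.1449, 0.0164]]
blue [ 148  127   62   73 3171] 0.03930281428415619 roof [[0.4815, -0.0668, 0.0347], [0.5041, -0.043, 0.037], [0.5285, -0.0184, 0.038]] lip 563 [[0.4647, -0.0611, 0.0135], [0.4747, -0.0394, 0.0153], [0.4831, -0.0221, 0.0165]]
```

View pics/w1.png

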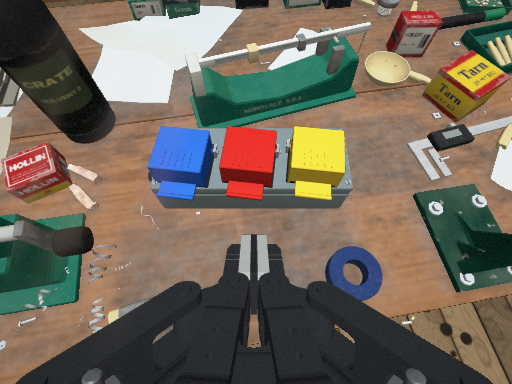

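The wrist view shows blue, red and yellow guards at x≈180, 248 and 317. The red lip is at (246,190), the closed fingertips at (255,237), the tape at (354,272) and the deburrer at about (115,312). The measured sizes match the given ones. Next I'll measure the fingertips in the tool frame.

```bash
python3 - <<'E'
from h import *
d=np.load("w1.npz"); P=cloud(d,d["mount"])
m=(d["depth"]>0)&(abs(P[...,0])<.04)&(abs(P[...,1])<.06)&(P[...,2]>-.06)&(P[...,2]<.04)
p=P[m]
for a in np.arange(-.06,.04,.005):
    k=p[(p[:,2]>=a)&(p[:,2]<a+.005)]
    if len(k): print(round(a,3),len(k),np.percentile(k[:,:2],[1,99],axis=0).round(4).tolist())
E
```

```text
-0.06 4875 [[0.0007, -0.0555], [0.0188, 0.0556]]
-0.055 4582 [[-0.0053, -0.0514], [0.0187, 0.0513]]
-0.05 3542 [[-0.0087, -0.0474], [0.0186, 0.0477]]
-0.045 2353 [[-0.0088, -0.0439], [0.018, 0.0438]]
-0.04 3083 [[-0.0086, -0.0393], [0.0138, 0.0396]]
-0.035 2975 [[-0.0075, -0.0363], [0.0146, 0.0363]]
-0.03 1595 [[-0.0079, -0.0327], [0.015, 0.0326]]
-0.025 791 [[-0.0037, -0.0278], [0.0149, 0.0279]]
-0.02 560 [[-0.0094, -0.0154], [0.0134, 0.0156]]
-0.015 238 [[-0.0052, -0.0131], [0.0127, 0.0132]]
-0.01 363 [[0.0072, -0.0133], [0.0126, 0.0134]]
-0.005 329 [[0.0073, -0.0133], [0.0126, 0.0134]]
-0.0 294 [[0.0072, -0.0132], [0.0126, 0.0132]]
0.005 277 [[0.0072, -0.0131], [0.0126, 0.0133]]
0.01 231 [[0.0073, -0.0125], [0.0126, 0.0125]]
0.015 57 [[0.0074, -0.0067], [0.0126, 0.0093]]
```

```bash
cat >> h.py <<'E'
yaw=-.169; B=R.from_euler('z',yaw).as_matrix(); Q=pose(yaw); A=Q.as_matrix()
H=B@[.523,-.105,0]+[0,0,.055]
OFF=.020*A[:,2]+.0115*A[:,0]
def tcp(x,z): return H+B@[x,0,z]-OFF          # TCP for upper fingertip corner at (x,z) in the switch frame
def rep(r,s=""):
    c=B.T@(r.current_tool_pos()+OFF-H); print(s,round(r.current_t(),2),"corner",(c*1e3).round(1),"F",(B.T@r.current_contact_force()).round(1))
def snap(optics,n,names=("wrist","side")):
    f=[optics.get_image(k)["pixels"][:,:,::-1] for k in names]
    f=[f[0],cv2.resize(f[1][140:290,180:380],(512,384),interpolation=cv2.INTER_CUBIC)]
    cv2.imwrite(f"pics/{n}.png",cv2.resize(np.hstack(f),(800,300)))
E
python3 - <<'E'
from h import *
from cell import r,optics
r.move_to(tcp(-.11,.04),Q.as_quat()); rep(r,"hover")
r.move_linear(tcp(-.08,-.004)); rep(r,"front")
r.move_linear(tcp(-.047,-.004),vel=.06); rep(r,"under")
for z in(.012,.024,.036):
    r.move_linear(tcp(-.047,z),vel=.04); rep(r,"lift")
snap(optics,"c1")
E
```

```text
hover 5.63 corner [-1.099e+02  1.000e-01  4.010e+01] F [-0.5 -0.2  0. ]
front 6.14 corner [-80.1   0.3  -3.2] F [-0.5 -0.6  0.4]
under 6.84 corner [-47.2   0.3  -4.1] F [-0.1 -0.1 -0.3]
lift 7.39 corner [-47.   -0.   12.2] F [-0.3 -0.4  0.3]
lift 7.84 corner [-47.   -0.   24.3] F [-0.6  1.1 -0.3]
lift 8.29 corner [-46.9  -0.   36.3] F [-0.8 -0.  -0.6]
```

View pics/c1.png

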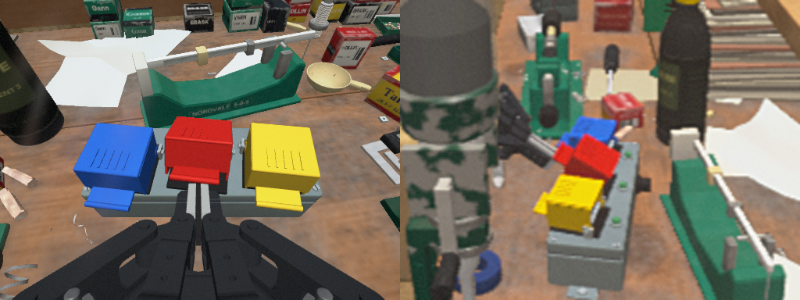

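The red guard is up (wrist panel (198,150), side panel (590,155)), held by the fingertips, and its neighbours are shut. Next is the push.

```bash
python3 - <<'E'
from h import *
from cell import r,optics
r.sleep(.15)
r.move_linear(tcp(-.038,.0265),vel=.04); rep(r,"in")
for x in(-.034,-.031,-.029,-.027,-.025,-.023,-.021):
    r.move_linear(tcp(x,.0265),vel=.03); rep(r,"push")
    if (B.T@r.current_contact_force())[0]<-12: print("stop"); break
r.sleep(.2); rep(r)
snap(optics,"c2")
E
```

```text
in 9.02 corner [-38.    0.2  26.2] F [-0.3  0.3 -0.8]
push 9.3 corner [-33.8  -0.   26.7] F [-0.2  0.9 -0.4]
push 9.55 corner [-31.    0.1  26.5] F [-0.3  0.9 -0.9]
push 9.8 corner [-29.1   0.1  26.4] F [-2.4 -0.2 -1.1]
push 10.05 corner [-26.8  -0.   26.6] F [-1.6 -0.3 -1.3]
push 10.3 corner [-24.7  -0.1  26.6] F [-1.4 -0.5 -1.3]
push 10.55 corner [-22.8  -0.   26.6] F [ 0.9  0.7 -0.8]
push 10.8 corner [-20.8  -0.   26.5] F [-0.  -0.2 -1.3]
 11.0 corner [-21.   -0.   26.5] F [ 0.1  0.1 -1. ]
```

View pics/c2.png

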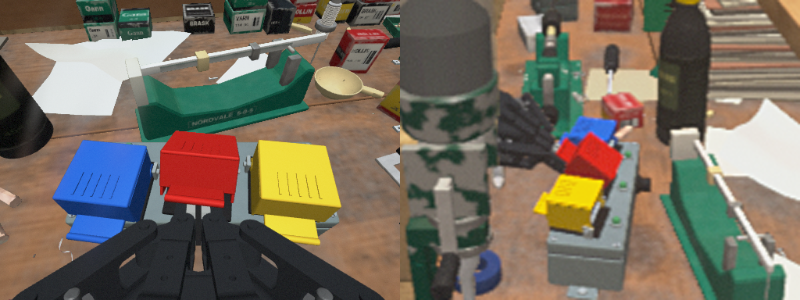

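The guard is still held up. The push force rose at -29 mm and vanished at -23 mm, as expected for the snap. Now I'll draw the fingers out.

```bash
python3 - <<'E'
from h import *
from cell import r,optics
r.move_linear(tcp(-.045,.0265),vel=.05); rep(r,"out")
r.move_linear(tcp(-.085,.0265),vel=.08); rep(r,"out")
r.move_linear(tcp(-.125,.055),vel=.1); r.sleep(.3); rep(r,"clear")
snap(optics,"c3")
E
```

```text
out 11.73 corner [-45.   -0.2  26.5] F [-0.6 -0.2  1.2]
out 12.38 corner [-84.8  -0.3  26.6] F [0.9 0.  0.9]
clear 13.32 corner [-1.248e+02  1.000e-01  5.480e+01] F [ 0. -0. -0.]
```

View pics/c3.png

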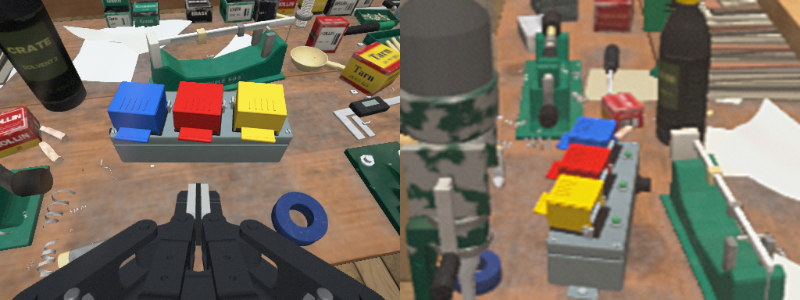

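All three guards are shut and the fingers are clear. I'll compare lamp brightness before and after to check the toggle.

```bash
python3 - <<'E'
from h import *
from cell import r,optics
a=np.load("side.npz"); b=optics.get_image("side"); M=a["camera_from_world"]
c=lambda im:im["pixels"].astype(int)
for n,y in dict(yellow=-.064,red=0,blue=.064).items():
    p=H+B@[.023,y,.004]; q=M[:3,:3]@p+M[:3,3]; u,v=int(a["fx"]*q[0]/q[2]+a["cx"]),int(a["fy"]*q[1]/q[2]+a["cy"])
    s=np.s_[v-4:v+5,u-5:u+6]; A_,B_=c(a)[s],c(b)[s]
    print(n,(u,v),"green excess max before/after",[(i[...,1]-i[...,0]).max() for i in(A_,B_)],"brightest",[i[...,1].max() for i in(A_,B_)])
cv2.imwrite("pics/l.png",np.hstack([cv2.resize(i["pixels"][190:260,235:305,::-1],(400,400),interpolation=cv2.INTER_CUBIC) for i in(a,b)]))
E
```

```text
yellow (287, 249) green excess max before/after [np.int64(73), np.int64(75)] brightest [np.int64(168), np.int64(174)]
red (290, 231) green excess max before/after [np.int64(68), np.int64(72)] brightest [np.int64(166), np.int64(175)]
blue (293, 216) green excess max before/after [np.int64(65), np.int64(68)] brightest [np.int64(162), np.int64(169)]
```

View pics/l.png

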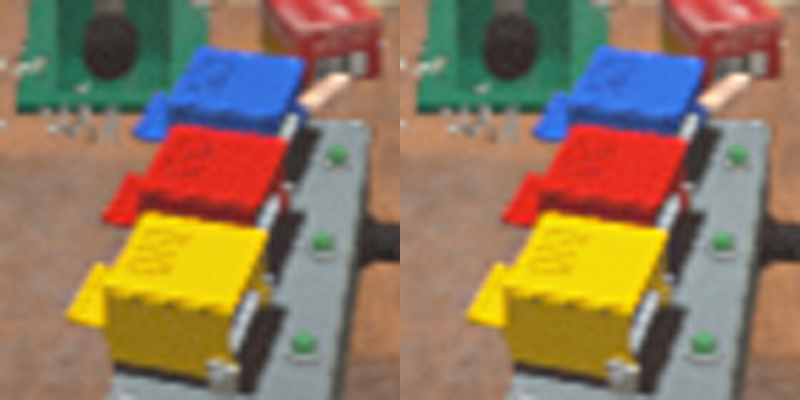

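The lamps look the same before and after, so they tell nothing. The force trace does: it resisted up to the middle, then released to 0 N and stayed there to -21 mm, which means the toggle snapped. I'll hand in.

```bash
python3 -c "
from cell import r
print(r.hand_in(), r.current_t())"
```

```text
the job is handed in; nothing more can be done
the job is handed in; nothing more can be done
```

The job is handed in: I lifted the red guard, pushed its toggle over and let the guard drop shut, with all three guards seen shut afterwards; that the toggle is on rests on the push force releasing as expected for the snap, as the lamps showed no change and I never saw the toggle itself.

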